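# Weigh the larger hanging pot on the spring scale

## Task

Weigh the larger of the two terracotta pots that have a wire hanger: hang it by its wire arch on the hook of the spring scale, let the hook sink gently under the weight without running down to the end of its travel, let go, and wait until pot and hook hang still. Leave the smaller hanging pot standing where it is.

Things in the scene. Friction and masses are not known exactly. Their poses are not given: they have to be found in the camera images.
- big_pot: Larger hanging pot, 0.15-0.25 kg: terracotta pot 64 mm wide, 50 mm tall, in a rigid wire hanger (wire 5 mm). Origin: centre of the underside; z up. The wire arch stands over the pot in the y-z plane: legs at y = +-37 mm, top 132 mm up. A flat upright wooden grip stands on the arch's top. The same after half a turn about z.
- big_pot_loop (a point): Underside of the top of the larger pot's arch, 129.5 mm above the pot's underside; it comes to rest on the hook. Axes as big_pot. The opening below it is 69 mm wide (y), rounded at the top, and goes down to the pot's rim 50 mm above the underside. The hook passes through it along the pot's x.
- big_pot_grip (a point): Where to hold the larger pot: on its wooden grip (14 mm thick in x, 32 mm wide in y, from 134 to 178 mm above the pot's underside), 163 mm up. Axes as big_pot. Take it from above by its two narrow edges, fingers closing along y: then the fingers stay beside the hook.
- small_pot: Smaller hanging pot, to be left alone: the same design at three quarters of the size (pot 49 mm wide, 38 mm tall, top of the wooden grip 135 mm up). Origin: centre of its underside; z up.
- scale: Spring scale, fixed on the table: a grey post (50 mm wide, 243 mm tall) on a dark foot plate 220 x 110 x 10 mm. Origin: on the table, below the middle of the post's front face. The hook points along its -x, away from the post and roughly towards the robot.
- hook_seat (a point): Top of the hook's bar (7 mm thick) at its seat, where the arch shall hang; 95 mm before the post, 203.5 mm up when unloaded; sinks with the hook. Axes as scale. Level 12 mm either way along x; the bar rises 14 mm beyond: at -x to the upturned tip, 32 mm out, at +x towards the post. Bring the arch over the tip along +x, tip inside the opening, then lower it.
- hook (a joint): How far the sprung hook has sunk, m: 0 unloaded, 0.060 at the end of its travel (stay below 0.055). Spring 80 N/m, lightly damped: the larger pot pulls it down by 19 to 30 mm and it bobs for about a second.
Things that resemble listed ones, but are neither listed nor needed, are in the scene too. Leave any purple look-alike of the big_pot alone.

How it is judged (in metres and radians):
At the end, for the whole second after the job is handed in: The larger pot hangs upright (within 17 degrees) with the top of its arch in the hook's seat (within 22 mm), the hook has sunk at least 10 mm under it and hangs still (hook slower than 15 mm/s, pot slower than 40 mm/s); the smaller hanging pot still stands upright within 30 mm of where it was (distance between big_pot_loop and hook_seat below 0.022 m and value of joint hook above 0.01 m and velocity of joint hook between -0.015 and 0.015 m/s and linear speed of big_pot below 0.04 m/s and angle between big_pot's own z axis and vertical below 0.3 rad and distance of small_pot from where it was at the start of the episode below 0.03 m and angle between small_pot's own z axis and vertical below 0.2 rad); the robot touches nothing.
It fails at once if the hook is pulled or dropped down to the end of its travel (more than 55 mm) (value of joint hook above 0.055 m).
It fails at once if the smaller hanging pot is moved by more than 30 mm (distance of small_pot from where it was at the start of the episode above 0.03 m).
It also fails if it takes over 40 s, if anything falls off the work surface, if the arm or the gripper's body presses on something with over 40 N, if the wrist force passes 120 N, or if a joint passes its speed limit or range.

## Robot

A 6-joint arm with a two-finger parallel gripper is mounted at the origin on the work surface; the furniture and walls round the work are solid. World frame = base frame: x ahead of the robot, y to its left, z up, the work surface at z = 0. Lengths are in mm, angles in degrees, forces in N, time in s.
With the tool pointing down it reaches from about 350 to 850 mm from the base axis. Payload 8.1 kg.
Tool frame: the origin (TCP) lies between the finger pads; the fingertips stand 11 mm ahead of it and the grasp point (between the pads) lies 8 mm behind it; z points along the fingers, y is the line along which they close (so a half turn about z gives the same grasp; the last joint's range is limited). The gripper opens to 85 mm and grips with 20 to 120 N. Pads are 22 mm wide; open, the fingers measure 114 mm over their backs; the gripper's body (76 mm by 85 mm) begins 54 mm behind the grasp point. The pads swing forward as they close: fully open they stand 13 mm farther back than shut.
Start: joints at [-68.549, 7.471, 85.268, -0, 87.261, -4.893], TCP at [266.281, -537.68, 242.292] pointing down, gripper open.
Joint ranges: [-169.43, 169.43], [-51.17, 129.36], [1.28, 143.12], [-76.62, 256.62], [0, 156.53], [-152.29, 152.29]. Speed limits (degrees/s): [136.94, 136.94, 159.86, 180, 180, 180].

## Interface

Orientations are given as [roll, pitch, yaw] about the fixed x, y, z axes, in that order (R = Rz(yaw) Ry(pitch) Rx(roll)).
In Python, from bench import r, snapshot, get_calibration gives the robot as it stands.
- The arm moves only by the tool step_arm, never from a script. Its argument "rows" is a list of rows, each a list of 2 entries, a list of its own where there are three numbers: the shift along the tool's x, y, z in mm, then the turn about the tool's z in degrees. In form: [[[tx, ty, tz], yaw], ...]. A call has 1 to 12 rows; each row is the pose to reach, as a shift and turn from the pose commanded when the call began, along the tool's axes at that moment; what a row does not reach only later rows make up. A row lasts 1/10 s, in which the tool goes at most 50 mm and 8.59 degrees, less where a joint would pass 70% of its speed; a pose out of reach is approached as far as the arm can. A call with a gripper value outside its range is refused whole. "fingers" is the opening, from 0 (shut) to 1 (fully open), set as the call begins (left out, the last holds). The fingers move at their own pace and stop on an object; "squeeze" is the grip in N (left out, the last holds). Time passes only in rows, so rows that repeat a pose let the fingers close. It gives the time, the measured TCP pose, the force, the opening and the grip force at its end, in the units of the state.
- r.sense(): the state, without advancing time (a new reading comes with each control period).
- snapshot(name): name is "scene" or "side" or "wrist"; returns the picture (400x640x3 uint8, blue, green, red); there is no depth.
- get_calibration(name): a dict with "fovy" (degrees; the focal length in pixels is half the picture's height over the tangent of half this angle, whatever the lens; pixels are square), "cx", "cy" (the principal point, pixels), "eye" and "orientation" of the camera in the world. Camera axes: x right, y up, looking along -z (the intrinsics and any distortion apply to the point x, -y, -z); pixel columns grow to the right and rows downward; lengths in mm; the calibration is good to about 2 mm. A picture is of the moment at which its call begins: read the wrist's pose just before it. get_calibration takes no time and is no camera call; for the wrist camera it gives the pose at the moment of the call.
- r.hand_in(): hands the job in; it is judged then, once.
The state is a dict: "time": time; "joint_pos": joint angles; "qd": joint speeds; "joint_efforts": joint torques, N m; "tool_pos": TCP position; "tcp_rot": TCP orientation; "ft_force": force on the tool from outside, world axes, zero at the start; "wrist_torque": the same for the moment, N m; "finger_gap": finger opening in mm; "grip_force": force on a finger pad.
Only numpy, scipy, OpenCV 4.12 (cv2) and the standard library are available. Lean on these libraries where they do the work, as an engineer would, in place of code of your own. Each camera call takes 0.05 s, during which the arm holds its last target. There are 200 camera calls.

## Working session

There is one attempt and no reset: what is moved stays moved. The work goes in short steps, Python scripts to look and compute and a tool call to move; the robot and the scene stay as the last step left them, time stands still between calls to the robot, and variables do not carry over. Pictures are saved under pics/ and viewed, at most 12 in all, crops included, and the job is handed in when it is done.

Besides the shell and the picture viewer there is one more tool, called after "Call:" as name(argument=value, ...), one argument or row to a line, values as JSON. step_arm: Moves the arm, as the interface text tells. Its arguments: {"type":"object","properties":{"rows":{"type":"array"},"fingers":{"type":"number"},"squeeze":{"type":"number"}},"required":["rows"]}

```bash
mkdir -p pics; python3 - <<'E'
from bench import r, snapshot, get_calibration
import cv2
for n in("scene","side","wrist"):
    print(n,get_calibration(n)); im=snapshot(n); cv2.imwrite(f"pics/{n}0.png",im)
s=r.sense();print(s)
E
```

```text
scene {'fovy': 47.94006797756599, 'cx': 320.9790500883633, 'cy': 197.72909055202916, 'eye': array([ -82.39313829,  392.24725663, 1026.70290774]), 'orientation': array([  40.73594795,   -0.26095333, -125.55609608])}
side {'fovy': 52.04645331969215, 'cx': 315.9900383158306, 'cy': 193.255228518433, 'eye': array([  465.79413115, -1049.99422677,   700.44031322]), 'orientation': array([61.02780216,  1.20974321, -5.95542634])}
wrist {'fovy': 71.5801147347284, 'cx': 312.5561657648404, 'cy': 196.71382176965764, 'eye': array([ 332.3938155 , -505.72176422,  373.01147604]), 'orientation': array([-16.75623702,   0.09606369, -63.69510204])}
{'time': 0.15, 'joint_pos': array([-6.85478117e+01,  7.50363134e+00,  8.53125359e+01,  3.05133972e-04,
        8.72614862e+01, -4.89270436e+00]), 'qd': array([-0.10319291, -0.11363036, -0.13348825,  0.03613866,  0.04126859,
        0.04504248]), 'joint_efforts': array([ 4.68175185e-04, -5.70065689e+01, -5.01158774e+01, -2.22360759e-04,
        9.50116315e-03, -7.54459825e-05]), 'tool_pos': array([ 266.14823607, -537.31243182,  241.52453401]), 'tcp_rot': array([-1.79922656e+02, -6.92671459e-03,  2.63448732e+01]), 'ft_force': array([-0.31233665, -0.41030327, -0.22424378]), 'wrist_torque': array([ 0.0374684 , -0.00477715,  0.04812244]), 'grip_force': 0.0, 'finger_gap': 85.15068315541825}
```

View pics/scene0.png

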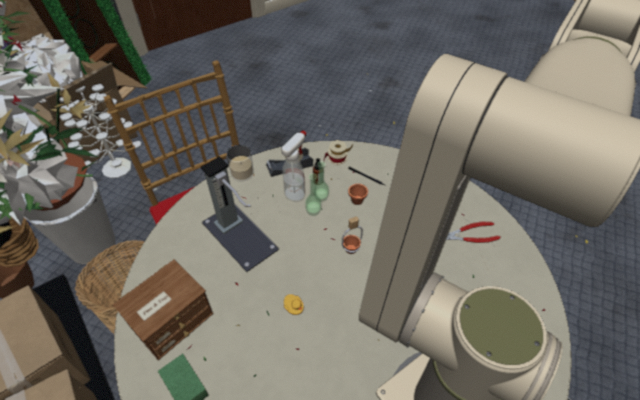

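View pics/side0.png

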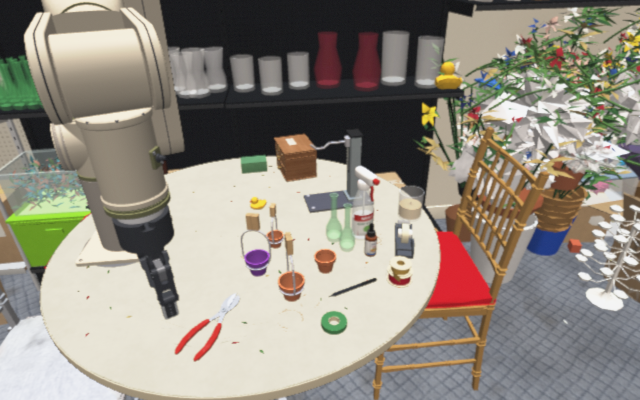

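The side view shows the big terracotta pot at about (291,287) with its grip at (289,244), the small one at (275,238), and the purple look-alike at (257,262). The scale post is at (354,165). In the scene view, the scale post is at (222,200) and the small pot is at (351,243). The arm hides the big pot there.

```bash
cat > h.py <<'E'
import numpy as np, cv2
from scipy.spatial.transform import Rotation as R
from bench import r, snapshot, get_calibration
def ray(c,u,v):
    f=200/np.tan(np.radians(c['fovy']/2))
    d=np.array([(u-c['cx'])/f,-(v-c['cy'])/f,-1.])
    return c['eye'],R.from_euler('xyz',c['orientation'],degrees=True).apply(d)
def onz(c,u,v,z):
    e,d=ray(c,u,v); return e+d*(z-e[2])/d[2]
def proj(c,p):
    f=200/np.tan(np.radians(c['fovy']/2))
    q=R.from_euler('xyz',c['orientation'],degrees=True).inv().apply(np.array(p)-c['eye'])
    return c['cx']-f*q[...,0]/q[...,2],c['cy']+f*q[...,1]/q[...,2]
def two(c1,p1,c2,p2):
    e1,d1=ray(c1,*p1);e2,d2=ray(c2,*p2)
    d1=d1/np.linalg.norm(d1);d2=d2/np.linalg.norm(d2)
    t=np.linalg.lstsq(np.stack([d1,-d2],1),e2-e1,rcond=None)[0]
    a=e1+t[0]*d1;b=e2+t[1]*d2
    return (a+b)/2,np.linalg.norm(a-b)
E
python3 - <<'E'
from h import *
s=cv2.imread('pics/side0.png');w=cv2.imread('pics/wrist0.png');sc=cv2.imread('pics/scene0.png')
a=cv2.resize(s[125:305,230:430],(800,720),interpolation=cv2.INTER_CUBIC)
b=cv2.resize(sc[150:280,190:390],None,fx=4,fy=4,interpolation=cv2.INTER_CUBIC)
cv2.imwrite('pics/a.png',a[:600]);cv2.imwrite('pics/b.png',b)
c=get_calibration('side')
print(onz(c,291,282,50),onz(c,289,244,163),onz(c,273,211,122),onz(c,275,234,38))
E
```

```text
[ 470.69714485 -301.77710734   50.        ] [ 471.77583093 -305.89034228  163.        ] [436.05691003 -91.81142565 122.        ] [435.84896406 -79.49359572  38.        ]
```

View pics/wrist0.png

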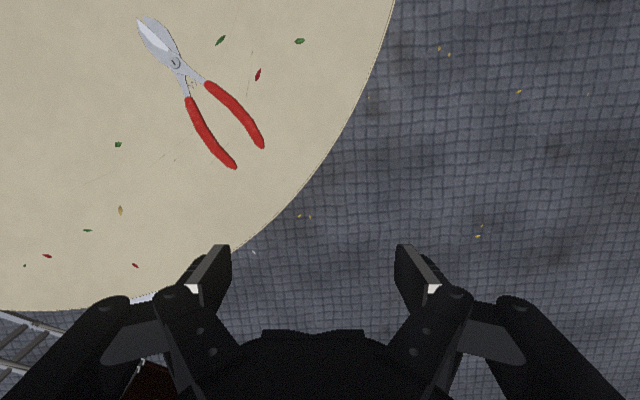

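View pics/a.png

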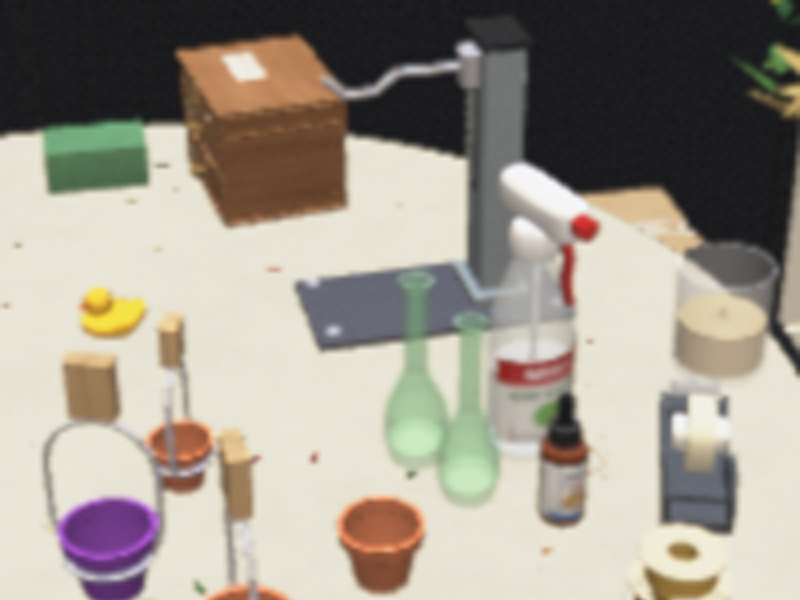

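View pics/b.png

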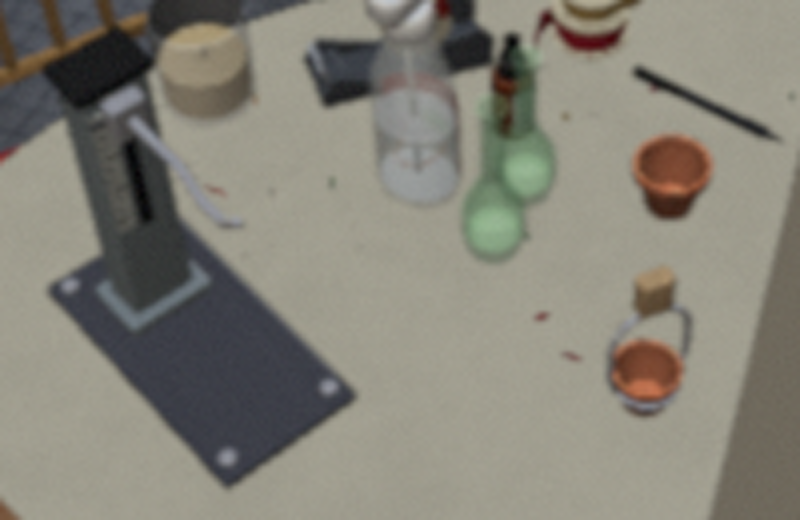

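The crops show the scale plate corners in scene at (247,272), (278.5,249) and (202.5,222.5), and in side at (304,195.5) and (310.5,212). The hook tip is at scene (250,205.5) and side (311,145). The big pot's arch is nearly edge-on in the side view.

```bash
python3 - <<'E'
from h import *
np.set_printoptions(precision=1,suppress=True)
c=get_calibration('scene');s=get_calibration('side')
P=lambda u,v:(190+(u-0)/4,150+v/4)
Q=lambda u,v:(230+u/4,125+v/4)
for u in((228,487),(354,396),(50,290)): print('corner',onz(c,*P(*u),10))
for u in((297,282),(322,347)): print('corner side',onz(s,*Q(*u),10))
print('tip',two(c,P(240,222),s,Q(325,80)))
print('seat',two(c,P(214,220),s,Q(358,95)))
print('posttop front L/R', onz(c,*P(70,106),243),onz(c,*P(152,68),243),onz(c,*P(46,68),243))
print('small grip top',two(c,P(655,285),s,Q(171,335)))
# pot big details: orange/wood masks in side image
im=cv2.imread('pics/side0.png');h=cv2.cvtColor(im,cv2.COLOR_BGR2HSV)
for (x0,x1,y0,y1) in((275,308,230,304),):
    sub=h[y0:y1,x0:x1]
    for nm,lo,hi in(('orange',(3,130,60),(13,255,255)),('wood',(12,90,60),(22,200,230))):
        m=cv2.inRange(sub,lo,hi);n,l,st,ce=cv2.connectedComponentsWithStats(m)
        for i in range(1,n):
            if st[i,4]>20: print(nm,st[i]+np.array([x0,y0,0,0,0]),ce[i]+[x0,y0])
sub=im[228:305,270:312];cv2.imwrite('pics/pot.png',cv2.resize(sub,None,fx=7,fy=7,interpolation=cv2.INTER_CUBIC))
E
```

```text
corner [531.5 185.1  10. ]
corner [544.5  80.2  10. ]
corner [746.5 208.2  10. ]
corner side [538.9 181.9  10. ]
corner side [550.4  72.3  10. ]
tip (array([562.9, 132.3, 214.6]), np.float64(2.8030919136366794))
seat (array([588.4, 138.6, 197.1]), np.float64(4.723726084486786))
posttop front L/R [676.2 179.4 243. ] [676.3 124.4 243. ] [713.6 177.1 243. ]
small grip top (array([435.4, -84.8, 124.8]), np.float64(0.5116602638293042))
orange [275 231   8  10  64] [277.9 235.2]
orange [279 272  14  21 228] [286.1 282.1]
orange [295 272   9  19 115] [298.8 280.9]
orange [285 295  14   5  42] [292.  297.4]
wood [285 234   8  20 114] [288.5 243.4]
```

View pics/pot.png

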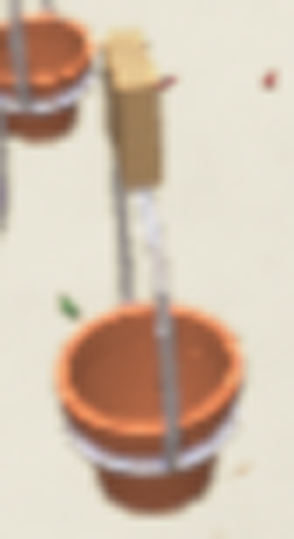

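The crop shows the big pot nearly edge-on. The top of the grip runs from (288,233.7) at the back to (290,240) at the front. The near leg meets the ring at (294.6,294.4).

```bash
python3 - <<'E'
from h import *
np.set_printoptions(precision=1,suppress=True)
s=get_calibration('side')
F=lambda u,v:(270+u/7,228+v/7)
a=onz(s,*F(127,42),178);b=onz(s,*F(140,84),178)
print(a,b,(a+b)/2,np.degrees(np.arctan2(*(a-b)[1::-1])))
for z in(25,30,35):print(onz(s,*F(172,465),z))
for z in(50,60,70):print(onz(s,*F(126,300),z), onz(s,*F(162,315),z))
print('rim',onz(s,*F(61,365),50),onz(s,*F(243,365),50),onz(s,*F(150,308),50),onz(s,*F(150,432),50))
S=r.sense();print(S['tool_pos'],S['tcp_rot'],R.from_euler('xyz',S['tcp_rot'],degrees=True).as_matrix())
E
```

```text
[ 471.5 -288.6  178. ] [ 474.5 -312.1  178. ] [ 473.  -300.4  178. ] 97.28433454135663
[ 477.1 -317.7   25. ]
[ 477.  -323.1   30. ]
[ 476.9 -328.5   35. ]
[ 465.4 -260.3   50. ] [ 477.5 -269.9   50. ]
[ 465.5 -272.4   60. ] [ 477.3 -281.9   60. ]
[ 465.5 -284.6   70. ] [ 477.2 -293.9   70. ]
rim [ 442.  -291.5   50. ] [ 503.4 -299.4   50. ] [ 473.6 -265.7   50. ] [ 470.3 -328.3   50. ]
[ 266.1 -537.3  241.5] [-179.9   -0.    26.3] [[ 0.9  0.4 -0. ]
 [ 0.4 -0.9  0. ]
 [ 0.  -0.  -1. ]]
```

Call:
step_arm(
  rows=[
    [[0,0,-40],0],
    [[35,-25,-79],6],
    [[75,-52,-79],12],
    [[115,-80,-79],18],
    [[150,-108,-79],18],
    [[180,-130,-79],18],
    [[205,-150,-79],18],
    [[205,-150,-79],18],
    [[205,-150,-79],18],
  ],
)

```text
time: 1.05
tool_pos: [383.6, -311.9, 321.2]
tcp_rot: [180.0, 0.0, 8.4]
ft_force: [-0.1, -0.3, -0.1]
finger_gap: 85.4
grip_force: 0.0
```

```bash
python3 - <<'E'
from h import *
c=get_calibration('wrist');im=snapshot('wrist');cv2.imwrite('pics/w1.png',im)
import pickle;pickle.dump(c,open('w1.pkl','wb'))
S=r.sense();print(S['time'],S['tool_pos'],S['tcp_rot'],c)
print(proj(c,np.array([[472,-300,178],[472,-300,50]])))
E
```

```text
1.1 [ 383.2772602  -312.5220586   321.13690861] [1.79990191e+02 2.31016357e-02 8.37274321e+00] {'fovy': 71.5801147347284, 'cx': 312.5561657648404, 'cy': 196.71382176965764, 'eye': array([ 456.68774371, -301.93617552,  452.88564222]), 'orientation': array([-1.67771888e+01, -1.29346530e-02, -8.15914235e+01])}
(array([312.83676778, 312.72555289]), array([ 95.79956864, 101.35377612]))
```

View pics/w1.png

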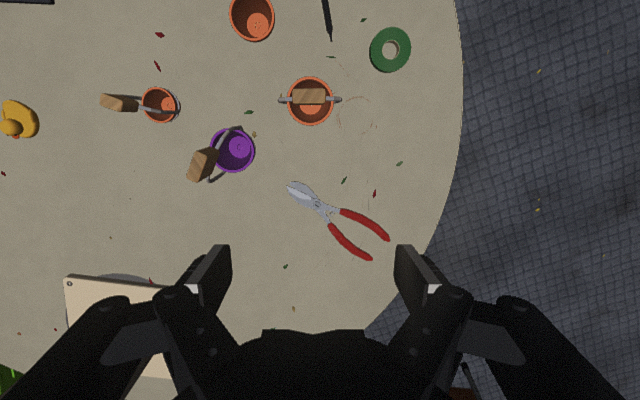

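The big pot is centred at about (311,100), with its grip at x 293–326, y 88–105, nearly aligned with the tool. The purple look-alike is at (232,150).

```bash
python3 - <<'E'
from h import *
import pickle
np.set_printoptions(precision=1,suppress=True)
c=pickle.load(open('w1.pkl','rb'));im=cv2.imread('pics/w1.png');h=cv2.cvtColor(im,cv2.COLOR_BGR2HSV)
def comp(lo,hi,x0,x1,y0,y1):
    m=cv2.inRange(h,lo,hi);k=np.zeros_like(m);k[y0:y1,x0:x1]=m[y0:y1,x0:x1]
    return max(cv2.findContours(k,0,2)[0],key=cv2.contourArea)
g=comp((11,60,60),(22,190,255),285,335,80,110);print(cv2.boundingRect(g),cv2.minAreaRect(g))
# wood box 
for u,v in ((293.5,87.5),(326,88),(293,104),(326,104)): print(onz(c,u,v,178))
o=comp((3,130,60),(11,255,255),280,345,70,130);e=cv2.fitEllipse(cv2.convexHull(o));print(e,onz(c,*e[0],50))
print('legs',onz(c,279,99,60),onz(c,341,99,60))
p=comp((120,80,40),(150,255,255),200,260,120,180);e=cv2.fitEllipse(cv2.convexHull(p));print('purple',onz(c,*e[0],50),'grip',onz(c,204,163,165))
b=im[75:130,270:350];b=cv2.resize(b,None,fx=7,fy=7,interpolation=cv2.INTER_CUBIC);cv2.imwrite('pics/w1c.png',b)
E
```

```text
(292, 87, 34, 20) ((308.5323486328125, 95.92058563232422), (18.48386001586914, 33.89985656738281), 85.60128784179688)
[ 476.5 -281.2  178. ]
[ 480.5 -311.1  178. ]
[ 462.1 -282.6  178. ]
[ 466.6 -313.3  178. ]
((309.697509765625, 106.53789520263672), (35.20112991333008, 44.847389221191406), 91.74649810791016) [ 464.7 -296.9   50. ]
legs [ 468. -255.   60.] [ 480.1 -337.    60. ]
purple [ 386.9 -199.3   50. ] grip [ 390.7 -197.   165. ]
```

View pics/w1c.png

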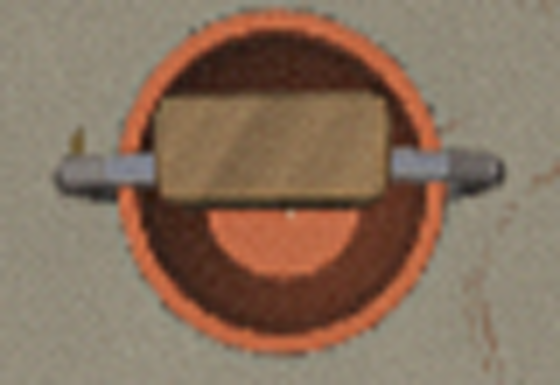

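Call:
step_arm(
  rows=[
    [[40,-1,0],0],
    [[80,-2,0],0],
    [[89,-2,40],0],
    [[89,-2,80],0],
    [[89,-2,115],0],
    [[89,-2,140],0],
    [[89,-2,156],0],
    [[89,-2,166],0],
    [[89,-2,166],0],
    [[89,-2,166],0],
  ],
)

```text
time: 2.1
tool_pos: [471.7, -298.2, 156.6]
tcp_rot: [179.9, -0.1, 8.3]
ft_force: [0.7, -0.7, 0.5]
finger_gap: 85.3
grip_force: 0.0
```

Call:
step_arm(
  rows=[
    [[0,0,0],0],
    [[0,0,0],0],
    [[0,0,0],0],
    [[0,0,0],0],
    [[0,0,0],0],
    [[0,0,0],0],
    [[0,0,0],0],
    [[0,0,0],0],
  ],
  fingers=0,
  squeeze=50,
)

```text
time: 2.9
tool_pos: [471.6, -297.4, 156.0]
tcp_rot: [180.0, -0.1, 8.4]
ft_force: [0.3, 1.7, 5.5]
finger_gap: 31.2
grip_force: 50.7
```

Call:
step_arm(
  rows=[
    [[0,0,-10],0],
    [[0,0,-35],0],
    [[0,0,-70],0],
    [[0,0,-110],0],
    [[0,0,-150],0],
    [[0,0,-190],0],
    [[0,0,-220],0],
    [[0,0,-234],0],
    [[0,0,-234],0],
    [[0,0,-234],0],
  ],
)

```text
time: 3.9
tool_pos: [470.9, -297.3, 387.5]
tcp_rot: [-179.9, 0.1, 8.3]
ft_force: [0.6, 0.6, -2.8]
finger_gap: 30.9
grip_force: 50.0
```

Call:
step_arm(
  rows=[
    [[5,-20,0],0],
    [[10,-55,0],0],
    [[17,-95,0],0],
    [[24,-135,0],0],
    [[31,-175,0],0],
    [[38,-215,0],0],
    [[45,-255,0],0],
    [[52,-295,0],0],
    [[59,-335,0],0],
    [[65,-370,0],0],
    [[68,-397,0],0],
    [[69,-411,0],0],
  ],
)

```text
time: 5.1
tool_pos: [478.7, 121.3, 386.3]
tcp_rot: [-180.0, 0.3, 8.5]
ft_force: [0.5, -0.1, -2.2]
finger_gap: 31.1
grip_force: 50.4
```

Call:
step_arm(
  rows=[
    [[0,0,0],2],
    [[0,0,0],2],
    [[0,0,0],2],
    [[0,0,0],2],
    [[0,0,0],2],
  ],
)

```text
time: 5.6
tool_pos: [479.9, 118.7, 389.1]
tcp_rot: [180.0, 0.0, 6.3]
ft_force: [-0.7, 0.4, -2.0]
finger_gap: 31.2
grip_force: 50.4
```

```bash
python3 - <<'E'
from h import *
import pickle
c=get_calibration('wrist');im=snapshot('wrist');cv2.imwrite('pics/w2.png',im)
pickle.dump(c,open('w2.pkl','wb'))
S=r.sense();print(S['time'],S['tool_pos'],S['tcp_rot'],S['finger_gap'],S['ft_force'],c)
cv2.imwrite('pics/scene2.png',snapshot('scene'));cv2.imwrite('pics/side2.png',snapshot('side'))
print(proj(c,np.array([[592,136,203.5]])))
E
```

```text
5.65 [479.89070507 118.80235323 389.18721725] [1.79999169e+02 4.58896679e-03 6.31421544e+00] 31.084124587686883 [-0.90509554 -0.3119213  -2.23968918] {'fovy': 71.5801147347284, 'cx': 312.5561657648404, 'cy': 196.71382176965764, 'eye': array([553.29741583, 125.89548974, 520.69741658]), 'orientation': array([-1.67840680e+01, -8.52212375e-04, -8.37267662e+01])}
(array([307.03214938]), array([73.80773417]))
```

View pics/w2.png

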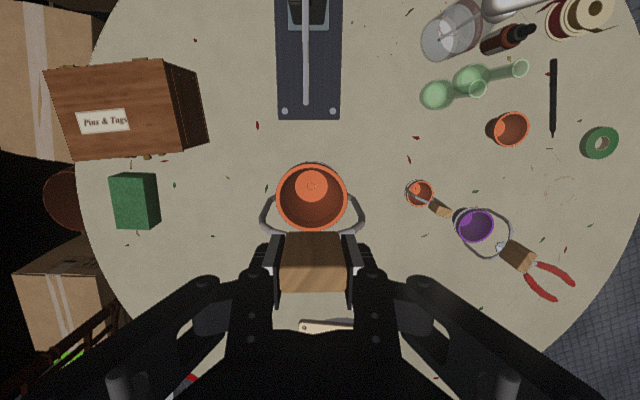

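The pot is held upright and square in the grip. The hook bar runs down the picture from (304,0) to its tip at (306,104). The plate edges are at x 275–341, with their front at y 119.

```bash
python3 - <<'E'
from h import *
import pickle
np.set_printoptions(precision=1,suppress=True)
c=pickle.load(open('w2.pkl','rb'));im=cv2.imread('pics/w2.png');g=cv2.cvtColor(im,cv2.COLOR_BGR2GRAY).astype(int)
for y in range(40,114,6):
    row=g[y,285:330];xs=np.where(row>105)[0]+285
    print(y,xs.min() if len(xs) else None,xs.max() if len(xs) else None,len(xs),end='; ')
print()
print('tipcol',g[92:114,306])
for p,z in (((306,105),214),((306,95),217),((306,73),203.5)):print(p,onz(c,*p,z))
k=[onz(c,*p,10) for p in((278,119.5),(340.5,119.5))];print(k,(k[0]+k[1])/2)
k=[onz(c,*p,10) for p in((284.5,111.5),(333.5,111.5))];print('rivets',k,(k[0]+k[1])/2)
c2=get_calibration('scene');s2=get_calibration('side')
print('tip two',two(c2,(250,205.5),c,(306,104)),two(s2,(311.2,145),c,(306,104)))
S=r.sense();A=R.from_euler('xyz',S['tcp_rot'],degrees=True);print(S['tool_pos'],A.as_matrix())
E
```

```text
40 302 307 6; 46 303 307 5; 52 303 307 5; 58 303 307 5; 64 303 308 6; 70 303 308 6; 76 303 308 6; 82 303 308 6; 88 303 308 6; 94 303 308 6; 100 303 307 5; 106 None None 0; 112 285 287 3; 
tipcol [138 135 133 135 136 139 137 134 134 137 134 141 146  96  58  54  59  54
  54  53  52  50]
(306, 105) [560.6 133.6 214. ]
(306, 95) [570.2 134.5 217. ]
(306, 73) [592.7 137.2 203.5]
[array([535.7, 185.6,  10. ]), array([547.8,  75.4,  10. ])] [541.8 130.5  10. ]
rivets [array([550.5, 175.3,  10. ]), array([559.9,  89.5,  10. ])] [555.2 132.4  10. ]
tip two (array([561.3, 133.1, 214.9]), np.float64(1.4072531883400499)) (array([562.8, 133.6, 215. ]), np.float64(2.4259527070897393))
[479.9 119.  389.3] [[ 1.   0.1  0. ]
 [ 0.1 -1.   0. ]
 [ 0.  -0.  -1. ]]
```

Call:
step_arm(
  rows=[
    [[0,-2,20],0],
    [[0,-5,50],0],
    [[0,-5,85],0],
    [[0,-5,110],0],
    [[0,-5,122],0],
    [[0,-5,126],0],
    [[0,-5,126],0],
    [[0,-5,126],0],
    [[0,-5,126],0],
  ],
)

```text
time: 6.65
tool_pos: [480.1, 124.3, 265.0]
tcp_rot: [-180.0, -0.2, 6.3]
ft_force: [-0.9, 0.0, -2.0]
finger_gap: 30.9
grip_force: 50.4
```

```bash
python3 - <<'E'
from h import *
s=snapshot('side');c=snapshot('scene')
S=r.sense();print(S['time'],S['tool_pos'],S['tcp_rot'],S['ft_force'])
a=cv2.resize(s[100:240,260:400],(560,560),interpolation=cv2.INTER_CUBIC);a=a
b=cv2.resize(c[130:330,180:240],(168,560),interpolation=cv2.INTER_CUBIC)
b=cv2.resize(c[150:290,190:250],(240,560),interpolation=cv2.INTER_CUBIC)
cv2.imwrite('pics/d.png',np.hstack([a,b]))
E
```

```text
6.75 [479.83626947 124.32246946 264.46843443] [-1.79994088e+02 -1.07153061e-01  6.34491390e+00] [ 0.7065305  -0.05874919 -2.60650933]
```

View pics/d.png

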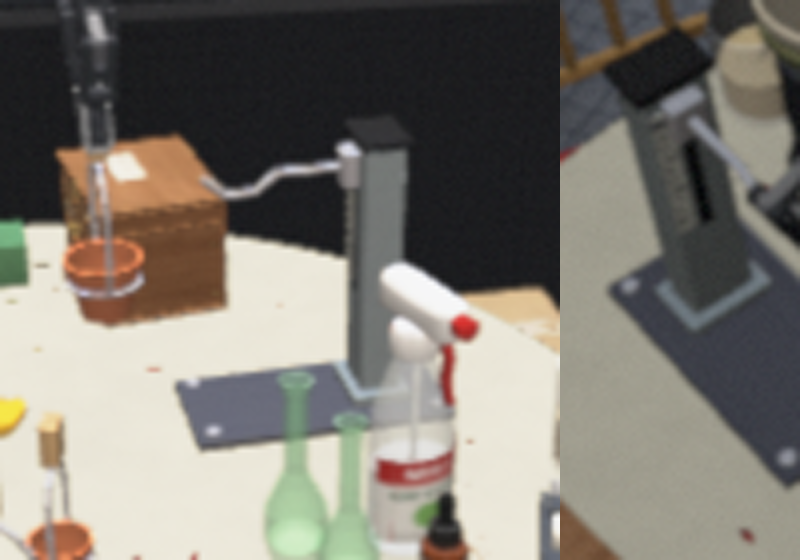

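Both views show the pot upright in front of the hook, with the arch top at (97,163) slightly above the tip at (205,182). Next I'll move it forward over the tip.

Call:
step_arm(
  rows=[
    [[10,0,0],0],
    [[25,0,0],0],
    [[40,0,0],0],
    [[55,0,0],0],
    [[70,0,0],0],
    [[85,0,0],0],
    [[98,0,0],0],
    [[108,0,0],0],
    [[114,0,0],0],
    [[114,0,0],0],
    [[114,0,0],0],
    [[114,0,0],0],
  ],
)

```text
time: 7.95
tool_pos: [592.2, 136.8, 263.4]
tcp_rot: [-180.0, 0.0, 6.3]
ft_force: [-1.1, -0.3, -3.0]
finger_gap: 31.4
grip_force: 50.5
```

```bash
python3 - <<'E'
from h import *
s=snapshot('side');w=snapshot('wrist')
S=r.sense();print(S['time'],S['tool_pos'],S['tcp_rot'],S['ft_force'])
a=cv2.resize(s[100:200,280:380],(400,400),interpolation=cv2.INTER_CUBIC)
cv2.imwrite('pics/e.png',np.hstack([a,cv2.resize(w[0:400,120:520],(400,400))]))
E
```

```text
8.05 [592.28273977 136.84733526 263.52992709] [-1.79998890e+02 -1.36281829e-02  6.34896779e+00] [ 0.49436343 -0.51368213 -2.40780835]
```

View pics/e.png

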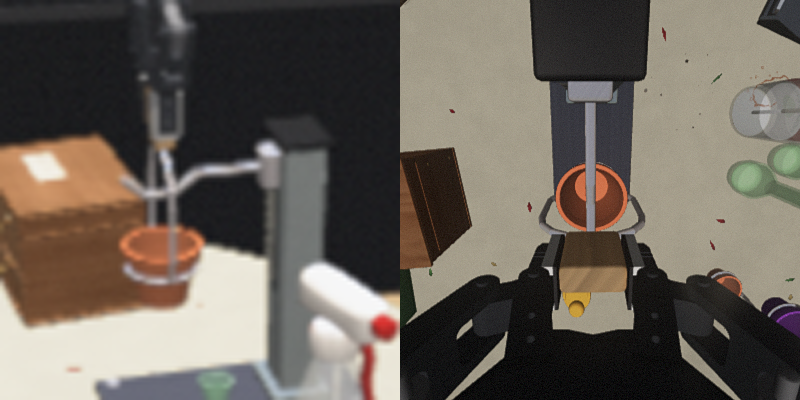

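The hook passes through the arch, and the arch is centred over the seat (side crop about (162,190)). Next I'll lower it while watching the force.

Call:
step_arm(
  rows=[
    [[0,0,8],0],
    [[0,0,16],0],
    [[0,0,24],0],
    [[0,0,30],0],
    [[0,0,36],0],
    [[0,0,41],0],
    [[0,0,45],0],
    [[0,0,48],0],
    [[0,0,48],0],
    [[0,0,48],0],
    [[0,0,48],0],
    [[0,0,48],0],
  ],
)

```text
time: 9.25
tool_pos: [592.7, 136.9, 215.7]
tcp_rot: [-180.0, -0.0, 6.3]
ft_force: [-0.3, 0.6, -0.3]
finger_gap: 31.3
grip_force: 50.5
```

```bash
python3 - <<'E'
from h import *
F=[]
for i in range(4):
    s=snapshot('side');F.append(r.sense()['ft_force'])
S=r.sense();print(S['time'],S['tool_pos'],np.array(F),np.mean(F,0))
E
```

```text
9.45 [592.67621162 136.85816017 215.44728048] [[ 0.26102903  0.9092388   0.18916942]
 [-0.27489     0.26142988 -0.98962108]
 [-0.4583283  -0.25464085 -1.15016303]
 [-0.36613351  1.04177336 -0.51140617]] [-0.20958069  0.4894503  -0.61550522]
```

Call:
step_arm(
  rows=[
    [[0,0,3],0],
    [[0,0,6],0],
    [[0,0,7],0],
    [[0,0,7],0],
    [[0,0,7],0],
    [[0,0,7],0],
  ],
)

```text
time: 10.05
tool_pos: [592.6, 136.8, 208.4]
tcp_rot: [180.0, -0.0, 6.3]
ft_force: [-0.3, 0.7, 0.2]
finger_gap: 31.2
grip_force: 50.6
```

Call:
step_arm(
  rows=[
    [[0,0,0],0],
    [[0,0,0],0],
    [[0,0,0],0],
    [[0,0,0],0],
    [[0,0,0],0],
    [[0,0,0],0],
    [[0,0,0],0],
    [[0,0,0],0],
    [[0,0,0],0],
    [[0,0,0],0],
    [[0,0,0],0],
    [[0,0,0],0],
  ],
  fingers=1,
)

```text
time: 11.25
tool_pos: [592.6, 136.8, 208.3]
tcp_rot: [180.0, -0.0, 6.3]
ft_force: [-0.5, -0.3, -1.1]
finger_gap: 85.1
grip_force: 0.0
```

Call:
step_arm(
  rows=[
    [[0,0,-10],0],
    [[0,0,-25],0],
    [[0,0,-45],0],
    [[0,0,-70],0],
    [[0,0,-100],0],
    [[0,0,-140],0],
    [[-20,0,-170],0],
    [[-60,0,-180],0],
    [[-100,0,-180],0],
    [[-100,0,-180],0],
    [[-100,0,-180],0],
    [[-100,0,-180],0],
  ],
)

```text
time: 12.45
tool_pos: [493.8, 125.8, 389.4]
tcp_rot: [-180.0, -0.1, 6.3]
ft_force: [-0.5, 0.4, -0.0]
finger_gap: 85.2
grip_force: 0.0
```

```bash
python3 - <<'E'
from h import *
for i in range(30): s=snapshot('side')
t=snapshot('side');w=snapshot('wrist')
S=r.sense();print(S['time'],S['tool_pos'],S['ft_force'],S['finger_gap'],cv2.absdiff(s,t)[100:220,280:380].max())
a=cv2.resize(t[110:250,250:390],(400,400),interpolation=cv2.INTER_CUBIC)
cv2.imwrite('pics/f.png',np.hstack([a,w[0:400,120:520]]))
E
```

```text
14.05 [493.19223524 125.78233052 388.28319391] [ 0.38870898 -0.23599331 -1.14877143] 85.30560195231355 25
```

View pics/f.png

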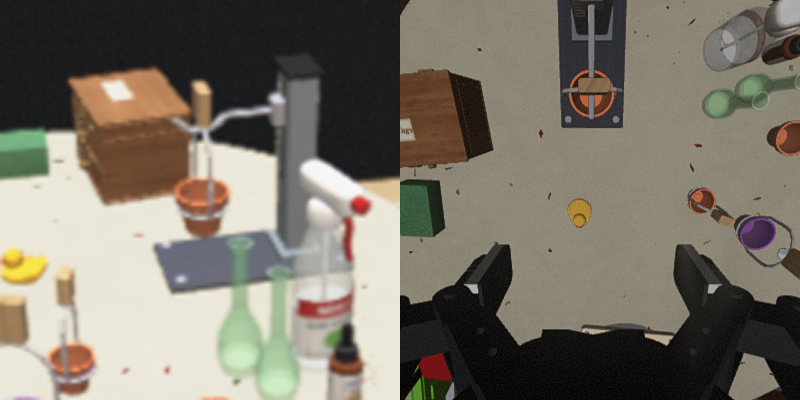

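The pot hangs upright in the seat and the gripper is clear of it. The small pot still stands in place. I'll check that everything is still, then hand in.

```bash
python3 - <<'E'
from h import *
def c():
    h=cv2.cvtColor(snapshot('side'),cv2.COLOR_BGR2HSV)[170:200,305:335]
    M=cv2.moments(cv2.inRange(h,(2,120,50),(14,255,255)));return round(M['m10']/M['m00'],2),round(M['m01']/M['m00'],2)
C=[c() for i in range(70)];print(C[:10],C[-15:])
print(r.sense()['time'],r.hand_in())
E
```

```text
[(11.81, 8.24), (11.81, 8.24), (11.81, 8.24), (11.81, 8.24), (11.81, 8.24), (11.79, 8.3), (11.84, 8.3), (11.81, 8.24), (11.82, 8.3), (11.81, 8.24)] [(11.81, 8.24), (11.81, 8.24), (11.82, 8.27), (11.84, 8.31), (11.82, 8.27), (11.82, 8.3), (11.87, 8.3), (11.82, 8.27), (11.82, 8.27), (11.82, 8.27), (11.82, 8.27), (11.82, 8.27), (11.81, 8.24), (11.86, 8.32), (11.82, 8.27)]
the job is handed in; nothing more can be done
17.55 None
```

The larger pot hangs upright and still on the scale hook, the smaller pot was left where it stood, and I handed the job in at 17.6 s; no verdict came back.

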